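# Strip a nested power module out of its tilted service stand

### The arm

A 7-joint arm with a two-finger parallel gripper is mounted at the origin on the work surface. World frame = base frame: x ahead of the robot, y to its left, z up, the work surface at z = 0. Lengths are in m, angles in rad, forces in N, time in s.
With the tool pointing down it reaches from about 0.4 to 0.85 m from the base axis. Payload 10.4 kg.
Tool frame: the origin (TCP) lies at the centre of the arm's flange, where the gripper is bolted on; the fingertips stand 173 mm ahead of it and the grasp point (between the pads) lies 155 mm ahead of it; z points along the fingers, y is the line along which they close (so a half turn about z gives the same grasp; the last joint's range is limited). The gripper opens to 85 mm and grips with 20 to 120 N. Pads are 22 mm wide; open, the fingers measure 114 mm over their backs; the gripper's body (76 mm by 85 mm) begins 54 mm behind the grasp point. The pads swing forward as they close: fully open they stand 13 mm farther back than shut.
Start: joints at [-1.234, 0.332, -0.065, 1.46, 0.022, 1.35, -0.088], TCP at [0.22, 0.585, 0.405] pointing down, gripper open.
Joint ranges: [-2.6, 2.6], [-0.5, 2.12], [-1.47, 1.34], [0.16, 2.42], [-1.27, 4.41], [0.06, 2.06], [-2.6, 2.6]. Speed limits (rad/s): [2.22, 2.22, 2.79, 2.79, 3.14, 3.14, 3.14].

### API

Orientations are given as a unit quaternion [x, y, z, w].
In Python, from workcell import manip, viewer, finder gives the robot as it stands.
- The arm moves only by the tool arm_command, never from a script. Its argument "plan" is a list of rows, each an object with "dp": the shift along the tool's x, y, z in mm, a list of three; "spin": the turn about the tool's z in rad. A call has 1 to 5 rows; each row shifts and turns the commanded pose from where the row before left it, along the tool's axes as they then stand; what a row does not reach is not made up. A row lasts 1/10 s, in which the tool goes at most 50 mm and 8.59 degrees, less where a joint would pass 70% of its speed; a pose out of reach is approached as far as the arm can. A call is refused whole if a number of a shift passes 50 or a number of a turn 0.15, either way. A call with a gripper value outside its range is refused whole. "grip" is the closure, from -1 (fully open) to 1 (shut), set as the call begins (left out, the last holds). The fingers move at their own pace and stop on an object; "newtons" is the grip in N (left out, the last holds). Time passes only in rows, so rows that do not move let the fingers close. It gives the time, the measured TCP pose, the force, the opening and the grip force at its end, in the units of the state.
- manip.get_obs(): the state, without advancing time (a new reading comes with each control period).
- viewer.camera(name): name is "side" or "top"; returns the picture (384x512x3 uint8, blue, green, red); there is no depth.
- viewer.camera_params(name): a dict with "vertical_fov" (degrees; the focal length in pixels is half the picture's height over the tangent of half this angle, whatever the lens; pixels are square), "cx", "cy" (the principal point, pixels), "k1" (the pictures are not rectified: a ray, as slopes to the right and down, at radius r is drawn at 1 + k1 r^2 times it, then the intrinsics apply), "R" (3x3) and "t" (3): a world point X has camera coordinates R X + t. Camera axes: x right, y down, z forward; pixel columns grow to the right and rows downward; lengths in m; the calibration is good to about 2 mm. A picture is of the moment at which its call begins. camera_params takes no time and is no camera call.
- manip.hand_in(): hands the job in; it is judged then, once.
Trained networks look in the newest picture that a camera, given by its name, has taken for a name from the list of things; names that differ only in an ending like _2 or _b are one class to them, and where a whole thing is asked for, a point or a joint stands for the part that bears it (a point fixed in the world has none). Each returns a list of dicts, best first, with "score" (0 to 1); they miss things now and then, are a little off and sometimes report something else, mostly with a low value. They report only what shows in the picture. A call takes as long as a camera call. They do not tell look-alikes from the thing itself.
- finder.find_in(camera, thing): "position" ([x, y, z] in m, in world coordinates, good to about 4 mm: the middle of the surface that is visible of it).
The state is a dict: "clock": time; "joint_pos": joint angles; "joint_velocities": joint speeds; "tau": joint torques, N m; "position": TCP position; "ee_rot": TCP orientation; "ft_force": force on the tool from outside, world axes, zero at the start; "torque": the same for the moment, N m; "grip_width": opening from 0.0 (shut) to 1.0 (fully open); "grasp_force": force on a finger pad.
Only numpy, scipy, OpenCV 4.12 (cv2) and the standard library are available. Lean on these libraries where they do the work, as an engineer would, in place of code of your own. Each camera call takes 0.05 s, during which the arm holds its last target. There are 200 camera calls.

### The job

Take the power module out of its nest on the tilted stand: first lift off the black outer cover, then the bare metal shield under it, and stand both upright, open side down, inside the yellow parts tray. Then take out the blue module and lay it in the white square in the middle of the test pad with its green contact face up. Set each thing down gently without dropping it, let go of it, and do not disturb the other things on the bench.

Things in the scene. Friction and masses are not known exactly. Their poses are not given: they have to be found in the camera images.
- stand: fixed stand, 120 x 110 mm foot, with a blue nest plate (110 mm in x along the slope, 94 mm in y) sloping 30 degrees. Origin on the bench under the middle of the plate's top face. The nest axis (plate normal) is (-0.5, 0, 0.866) in its frame: it leans to the stand's -x, roughly towards the robot. Place and yaw vary.
- cover: black cap open underneath, 76 (x) x 66 (y) x 73 (z) mm, walls 3.5 mm, 0.14 kg. Origin: centre of its open underside; z up. On top an orange grip fin 12 mm thick (x), 40 wide (y), z 73 to 103 mm. Starts on the nest plate over the shield, z along the nest axis, y along the stand's y: the fin's flat faces look up and down the slope. 3 mm of play; free after 70 mm along the nest axis.
- shield: bare aluminium cap open underneath, 63 (x) x 53 (y) x 56.5 (z) mm, walls 3.5 mm, 0.12 kg, no handle: grip its sides. Origin: centre of its underside, z up through its closed top. Starts inside the cover, on top of the steel lip, over the module, z along the nest axis, y along the stand's y. 3 mm of play; free after 55 mm along the nest axis.
- module: blue solid block 50 (x) x 40 (y) x 60 (z) mm, about 0.3 kg. Origin: centre of its 50 x 40 underside. Its +x face (40 x 60 mm) is the green contact face with brass strips. Starts under the shield, in the lip (lowest 10 mm, 1.5 mm of play), z along the nest axis, y along the stand's y, green face up the slope, away from the robot. Lying green face up it is 50 mm high.
- tray: fixed yellow parts tray, outside 270 (x) x 122 (y) mm, walls 4 mm thick and 14 mm high, floor about 4 mm thick. Origin at the centre of its underside. To the robot's left or right.
- dish: small steel screw dish, 48 mm across, 20 mm high, standing in the tray near the tray's -x end. Leave it alone. Origin at the centre of its underside.
- pad: fixed black rubber test pad 130 x 130 mm, 8 mm thick, with a white outlined square of 100 mm on it. Origin at the centre of its underside. On the other side of the stand from the tray.
- pad_centre (a point): centre of the pad's top face, 8 mm above the bench
- meter: yellow multimeter 75 (x) x 140 (y) x 37 mm lying behind the stand; leave alone. Origin at the centre of its underside.
- adapter: black power brick 90 (x) x 50 (y) x 30 mm lying in front of the stand, near the robot; leave alone. Origin at the centre of its underside.
- tape: white roll of tape lying flat, 68 mm across, 19 mm high, in front of the stand; leave alone. Origin at the centre of its underside.
- driver: screwdriver 170 mm long, along x, lying behind the stand; leave alone.
- cleaner: standing bottle 54 mm across, 150 mm high, behind and to the left; leave alone. Origin at the centre of its underside.
- fan: black case fan 80 x 80 x 25 mm lying flat, behind and to the right; leave alone. Origin at the centre of its underside.
- module_middle (a point): the middle of the module block, 30 mm along its z from its origin
- nest (a point): middle of the nest plate's top face, 60 mm above the bench. Round it stands a steel lip 10 mm high, 63 x 53 mm outside, 53 x 43 mm inside, which holds the module's foot and carries the shield
There are look-alikes about, which are no part of the job. What is shaped like the cover but pink or purple is not meant.

How it is judged:
On the way, in this order (a step that is already met when the one before it is completed fails the run):
1. the cover stands upright and released in the tray while the shield is still in the nest (x of cover in the frame of tray between -0.11 and 0.11 m and y of cover in the frame of tray between -0.04 and 0.04 m and height (world z) of cover below 0.009 m and angle between cover's own z axis and vertical below 0.1 rad and linear speed of cover below 0.03 m/s and contact force between cover and the fingers below 0.3 N and distance of shield from where it was at the start of the episode below 0.02 m), for 0.2 s.
2. the shield stands upright and released in the tray while the module is still in the nest (x of shield in the frame of tray between -0.11 and 0.11 m and y of shield in the frame of tray between -0.04 and 0.04 m and height (world z) of shield below 0.009 m and angle between shield's own z axis and vertical below 0.1 rad and linear speed of shield below 0.03 m/s and contact force between shield and the fingers below 0.3 N and distance of module from where it was at the start of the episode below 0.02 m), for 0.2 s.
3. the module lies green face up in the square on the pad, released (angle between module's own x axis and vertical below 0.1 rad and height (world z) of module between 0.025 and 0.041 m and horizontal distance between module_middle and pad_centre below 0.035 m and linear speed of module below 0.03 m/s and contact force between module and the fingers below 0.3 N), for 0.2 s.
At the end, for the whole second after the job is handed in: Cover and shield both stand upright (within 0.1 rad), open side down on the floor of the tray, wholly inside its walls; the module lies flat on the pad with its green face up (within 0.1 rad), its middle within 35 mm of the pad's centre; all released and at rest (all of step 3 and x of cover in the frame of tray between -0.11 and 0.11 m and y of cover in the frame of tray between -0.04 and 0.04 m and height (world z) of each of cover, shield below 0.009 m and angle between each of cover, shield's own z axis and vertical below 0.1 rad and linear speed of each of cover, shield below 0.03 m/s and contact force between each of cover, shield and the fingers below 0.3 N and x of shield in the frame of tray between -0.11 and 0.11 m and y of shield in the frame of tray between -0.04 and 0.04 m); the robot touches nothing.
It fails at once if a bystander (dish, meter, adapter, tape, screwdriver, bottle, fan) is moved by more than 20 mm (distance of any of dish, meter, adapter, tape, driver, cleaner, fan from where it was at the start of the episode above 0.02 m).
It fails at once if the cover, shield or module is dropped or thrown: it moves at over 0.6 m/s (a fall of about 18 mm) while the fingers do not touch it ((linear speed of cover above 0.6 m/s and contact force between cover and the fingers below 0.3 N) or (linear speed of shield above 0.6 m/s and contact force between shield and the fingers below 0.3 N) or (linear speed of module above 0.6 m/s and contact force between module and the fingers below 0.3 N)).
It also fails if it takes over 69 s, if anything falls off the work surface, if the arm or the gripper's body presses on something with over 40 N, if the wrist force passes 120 N, or if a joint passes its speed limit or range.

## Working session

There is one attempt and no reset: what is moved stays moved. The work goes in short steps, Python scripts to look and compute and a tool call to move; the robot and the scene stay as the last step left them, time stands still between calls to the robot, and variables do not carry over. Pictures are saved under pics/ and viewed, at most 10 in all, crops included, and the job is handed in when it is done.

Besides the shell and the picture viewer there is one more tool, called after ">>>" as a command line: name --argument value ..., lists and objects as JSON in quotes. arm_command: Moves the arm, as the interface text tells. Its arguments: {"type":"object","properties":{"plan":{"type":"array","items":{"type":"object","properties":{"dp":{"type":"array","items":{"type":"number"}},"spin":{"type":"number"}}}},"grip":{"type":"number"},"newtons":{"type":"number"}},"required":["plan"]}

```bash
mkdir -p pics; ls
cat > h.py <<'E'
import numpy as np, cv2
from scipy.spatial.transform import Rotation as R
from workcell import manip, viewer, finder
def proj(name,X):
    p=viewer.camera_params(name); X=np.atleast_2d(X)@np.array(p["R"]).T+np.array(p["t"])
    s=X[:,:2]/X[:,2:]; r2=(s**2).sum(1,keepdims=True); s=s*(1+p["k1"]*r2)
    f=192/np.tan(np.radians(p["vertical_fov"])/2)
    return s*f+[p["cx"],p["cy"]]
def onplane(name,uv,z):
    "world point on plane z seen at pixel uv"
    from scipy.optimize import fsolve
    return fsolve(lambda q: (proj(name,[q[0],q[1],z])[0]-uv),[0.55,0.])
E
python3 - <<'E'
from h import *
for n in ["top","side"]:
    cv2.imwrite(f"pics/{n}0.png",viewer.camera(n))
    p=viewer.camera_params(n); print(n,p["vertical_fov"],p["k1"],-np.array(p["R"]).T@p["t"])
    for t in ["stand","cover","tray","dish","pad","meter","adapter","tape","cleaner","fan"]:
        print(t,[(round(d["score"],2),np.round(d["position"],3).tolist()) for d in finder.find_in(n,t)[:3]])
print(manip.get_obs())
E
```

```text
pics
top 48.55846911228496 -0.03937392555214986 [0.31674942 0.09830682 1.17728897]
stand [(0.78, [0.598, 0.03, 0.047])]
cover [(0.92, [0.57, 0.057, 0.128]), (0.9, [0.272, 0.28, 0.07]), (0.73, [0.727, 0.426, 0.067])]
tray [(0.72, [0.519, 0.27, 0.004])]
dish [(0.58, [0.42, 0.27, 0.018])]
pad [(0.92, [0.501, -0.262, 0.006]), (0.66, [0.796, -0.136, 0.02])]
meter [(0.93, [0.779, 0.045, 0.033])]
adapter [(0.82, [0.375, -0.082, 0.032]), (0.35, [0.518, 0.268, 0.004])]
tape [(0.59, [0.382, 0.069, 0.02])]
cleaner [(0.58, [0.761, 0.194, 0.098]), (0.25, [0.78, 0.047, 0.03])]
fan [(0.59, [0.763, -0.255, 0.014])]
side 55.24646021318063 -0.0858629772541487 [-0.05543693 -0.49310401  0.87099208]
stand [(0.82, [0.57, 0.015, 0.011]), (0.49, [0.495, -0.263, 0.008])]
cover [(0.96, [0.714, 0.416, 0.054]), (0.95, [0.536, 0.44, 0.054]), (0.7, [0.311, -0.279, 0.065])]
tray [(0.86, [0.516, 0.269, 0.004])]
dish [(0.58, [0.416, 0.274, 0.016])]
pad [(0.92, [0.497, -0.26, 0.006])]
meter [(0.82, [0.772, 0.034, 0.034])]
adapter [(0.93, [0.362, -0.092, 0.032])]
tape [(0.81, [0.379, 0.061, 0.019])]
cleaner [(0.85, [0.761, 0.185, 0.073])]
fan [(0.68, [0.755, -0.257, 0.014])]
{'clock': 1.1, 'joint_pos': array([-1.23363886,  0.33221646, -0.06468974,  1.46012859,  0.0216046 ,
        1.34987977, -0.08851252]), 'joint_velocities': array([-1.93206639e-04, -6.38211391e-04, -1.20910715e-03,  1.10260235e-04,
       -8.12763946e-05,  6.27230861e-04,  4.92868511e-04]), 'tau': array([-1.06366700e-03, -6.25222492e+01,  4.85965947e-02, -3.91832793e+01,
        1.64313416e-02,  1.79782939e-03,  2.39396803e-05]), 'position': array([0.22002301, 0.58499574, 0.40471355]), 'ee_rot': array([1.78918808e-01, 9.83863842e-01, 3.14741559e-05, 4.04152383e-07]), 'ft_force': array([-0.75315947,  0.61177487,  0.12386923]), 'torque': array([-0.06991919, -0.01625546, -0.0089234 ]), 'grasp_force': 0.0, 'grip_width': 0.9989826690923616}
```

```bash
sleep 1; ls pics
```

```text
side0.png
top0.png
```

View pics/top0.png

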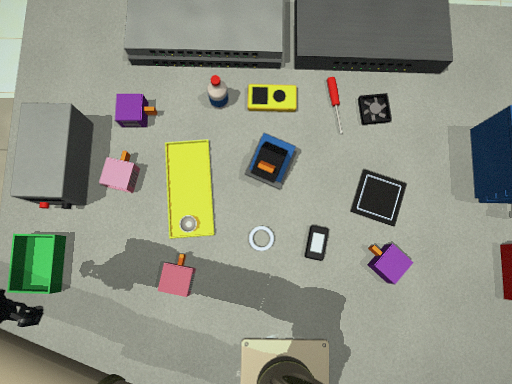

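View pics/side0.png

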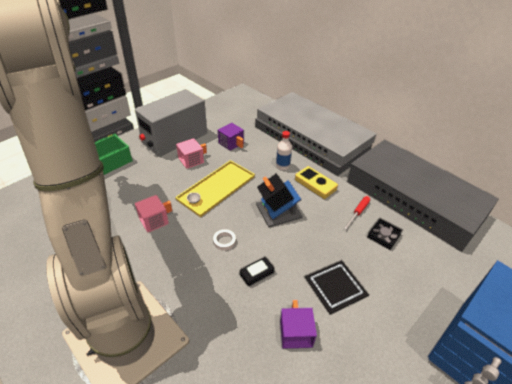

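The top view shows the stand with the black cover and its orange fin at about (267,167). The tray is at (190,188) with the dish at (188,224), and the pad is at (379,197). The pink and purple look-alikes lie on their sides. In the side view the fin is at about (269,184) and the pad at (336,286). Next I'll fit the poses by silhouette.

```bash
cat > fit.py <<'E'
from h import *
from scipy.optimize import minimize
S=4
def box(x0,x1,y0,y1,z0,z1): return np.array([[x,y,z] for x in(x0,x1) for y in(y0,y1) for z in(z0,z1)])/1000
FIN=box(-6,6,-20,20,73,103); COV=box(-38,38,-33,33,0,73); SH=box(-31.5,31.5,-26.5,26.5,10,66.5)
PLATE=np.array([[sx*55,sy*47,0] for sx in(-1,1) for sy in(-1,1)])/1000
def nest(q):  # x,y(m),yaw -> rotation, origin
    return R.from_euler('z',q[2])*R.from_euler('y',-np.pi/6), np.array([q[0],q[1],.06])
def hull(n,P):
    m=np.zeros((384*S,512*S),np.uint8); h=cv2.convexHull(((proj(n,P)+.5)*S).astype(np.float32)).astype(np.int32)
    cv2.fillConvexPoly(m,h,255); return cv2.resize(m,(512,384),interpolation=cv2.INTER_AREA)/255.
def hsv(n): return cv2.cvtColor(cv2.imread(f"pics/{n}0.png"),cv2.COLOR_BGR2HSV)
E
python3 - <<'E'
from fit import *
M={}
for n,c in(("top",(267,165)),("side",(275,195))):
    H=hsv(n); w=np.zeros((384,512),bool); w[c[1]-40:c[1]+40,c[0]-40:c[0]+40]=1
    h,s,v=H[...,0],H[...,1],H[...,2]
    M[n]=(w&(h>4)&(h<22)&(s>140)&(v>90), w&(h>95)&(h<125)&(s>110)&(v>50))
    print(n,[m.sum() for m in M[n]], [np.argwhere(m).mean(0)[::-1].round(1).tolist() for m in M[n]])
def cost(q,cams=("top","side")):
    r,t=nest(q); c=0
    for n in cams:
        f=hull(n,r.apply(FIN)+t); o=M[n][0]; c+=np.abs(f-o).sum()/o.sum()
        cv=np.maximum(hull(n,r.apply(COV)+t),f); pl=hull(n,r.apply(PLATE)+t)*(1-cv); b=M[n][1]
        c+=.5*(pl*(1-b)).sum()/b.sum()+.5*(b*(1-np.maximum(pl,0)))[...].sum()/b.sum()
    return c
for cams in (("top","side"),("top",),("side",)):
    best=min((minimize(cost,[x0,.025,a],args=(cams,),method="Nelder-Mead",options=dict(initial_simplex=[[x0,.025,a],[x0+.015,.025,a],[x0,.04,a],[x0,.025,a+.15]],xatol=2e-4,fatol=1e-3)) for x0,a in((.595,-.35),(.61,-.3))),key=lambda r:r.fun)
    print(cams,best.x.round(4),best.fun)
    if len(cams)==2: q=best.x; np.save("q.npy",q)
# tray, pad
H=hsv("top"); h,s,v=H[...,0],H[...,1],H[...,2]
m=((h>22)&(h<36)&(s>120)&(v>100)).astype(np.uint8); m[:, :150]=0; m[:130]=0; m[:,230:]=0
c=max(cv2.findContours(m,0,1)[0],key=cv2.contourArea)[:,0]
P=np.array([onplane("top",p,.014) for p in cv2.convexHull(c)[:,0].astype(float)],np.float32)
print("tray",cv2.minAreaRect(P))
m=((s<60)&(v>170)).astype(np.uint8); m[:,:345]=0; m[:,410:]=0; m[:165]=0; m[230:]=0
c=max(cv2.findContours(m,0,1)[0],key=cv2.contourArea)[:,0]
P=np.array([onplane("top",p,.008) for p in cv2.convexHull(c)[:,0].astype(float)],np.float32)
print("pad",cv2.minAreaRect(P))
o=[]
for n in("top","side"):
    I=cv2.imread(f"pics/{n}0.png"); r,t=nest(q); K=5
    c=(267,165) if n=="top" else(275,195)
    x0,y0=c[0]-38,c[1]-40; C=cv2.resize(I[y0:y0+80,x0:x0+76],None,fx=K,fy=K,interpolation=cv2.INTER_CUBIC)
    for B in(FIN,COV,PLATE):
        hh=cv2.convexHull(((proj(n,r.apply(B)+t)-[x0,y0]+.5)*K).astype(np.float32)).astype(np.int32); cv2.polylines(C,[hh],True,(0,255,0),1)
    o.append(C)
cv2.imwrite("pics/fit.png",np.hstack(o))
E
```

```text
top [np.int64(135), np.int64(542)] [[265.8, 166.3], [275.4, 152.7]]
side [np.int64(155), np.int64(457)] [[283.7, 183.7], [283.2, 192.1]]
('top', 'side') [ 0.5917  0.0439 -0.4033] 1.0354125762263209
('top',) [ 0.5917  0.0439 -0.4033] 0.17407430579496105
('side',) [ 0.5921  0.0428 -0.3899] 0.8487862862416671
tray ((0.513339102268219, 0.26948678493499756), (0.2696286141872406, 0.1226421371102333), 5.606256484985352)
pad ((0.5008549690246582, -0.2580660283565521), (0.182098388671875, 0.1902226060628891), 1.0219247341156006)
```

View pics/fit.png

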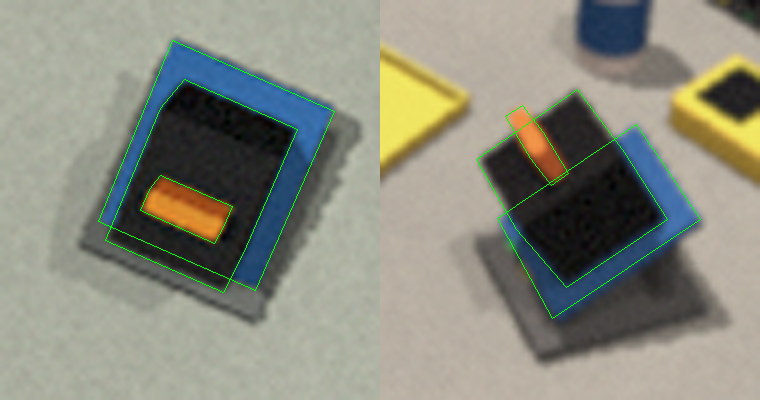

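The fit overlays well on the plate, cover and fin in both views. The stand is at (0.592, 0.044) with yaw -0.40, and the tray is at (0.513, 0.2695) with yaw 0.098. Next I'll work out the move to the fin ends and refine the pad.

```bash
cat >> h.py <<'E'
def go(target,yaw=None,L=.155):
    "print tool-frame shift in mm (axes after the spin, and before) to bring grasp point to target; yaw = world angle of tool y minus 90deg"
    o=manip.get_obs(); r=R.from_quat(o["ee_rot"]); y=r.as_matrix()[:,1]; cur=np.arctan2(-y[0],y[1])
    d=np.array(target)+[0,0,L]-o["position"]; dy=0 if yaw is None else yaw-cur
    r2=R.from_euler('z',dy)*r
    print("t",round(o["clock"],2),"tcp",o["position"].round(4),"yaw",round(cur,3),"spin",round(-dy,3),"d before spin",(r.inv().apply(d)*1e3).round(1),"after",(r2.inv().apply(d)*1e3).round(1),"tilt",np.round(r.as_matrix()[2,:2],3),"w",round(o["grip_width"],3),"gf",round(o["grasp_force"],1),"F",o["ft_force"].round(1))
def npt(x,z,y=0):
    from fit import nest
    r,t=nest([.5917,.0439,-.400]); return r.apply(np.array([x,y,z])/1000)+t
E
python3 - <<'E'
from h import *
from fit import *
print(npt(0,97)); go(npt(0,97),-.40)
H=hsv("top"); v=H[...,2]
m=(v<70).astype(np.uint8); m[:,:345]=0; m[:,410:]=0; m[:165]=0; m[228:]=0
m=cv2.morphologyEx(m,cv2.MORPH_CLOSE,np.ones((5,5)))
c=max(cv2.findContours(m,0,1)[0],key=cv2.contourArea)[:,0]
P=np.array([onplane("top",p,.008) for p in cv2.convexHull(c)[:,0].astype(float)],np.float32)
print("pad",cv2.minAreaRect(P))
E
```

```text
[0.54702854 0.06278679 0.14400446]
t 1.1 tcp [0.22   0.585  0.4047] yaw -0.36 spin 0.04 d before spin [-489.9 -373.7  105.7] after [-504.6 -353.7  105.7] tilt [0. 0.] w 0.999 gf 0.0 F [-0.8  0.6  0.1]
pad ((0.49928465485572815, -0.26021498441696167), (0.12784676253795624, 0.12832441926002502), 72.3998031616211)
```

>>> arm_command --plan '[{"dp": [0,0,0],"spin": 0.04},{"dp": [-36,-25,0]},{"dp": [-36,-25,0]},{"dp": [-36,-25,0]},{"dp": [-36,-25,0]}]' --grip -0.6 --newtons 25

```text
invalid input at $.plan[1]: expected keys dp, spin
```

>>> arm_command --plan '[{"dp": [-36,-25,0]},{"dp": [-36,-25,0]},{"dp": [-36,-25,0]},{"dp": [-36,-25,0]},{"dp": [-36,-25,0]}]'

```text
invalid input at $.plan[0]: expected keys dp, spin
```

>>> arm_command --plan '[{"dp": [-36,-25,0]},{"dp": [-36,-25,0]},{"dp": [-36,-25,0]},{"dp": [-36,-25,0]},{"dp": [0,0,0]}]'

```text
invalid input at $.plan[0]: expected keys dp, spin
```

```bash
python3 -c "
from h import *
go(npt(0,97),-.40)"
```

```text
t 1.1 tcp [0.22   0.585  0.4047] yaw -0.36 spin 0.04 d before spin [-489.9 -373.7  105.7] after [-504.6 -353.7  105.7] tilt [0. 0.] w 0.999 gf 0.0 F [-0.8  0.6  0.1]
```

>>> arm_command --plan '[{"dp": [0,0,0],"spin": 0.04},{"dp": [-36,-25,0],"spin": 0},{"dp": [-36,-25,0],"spin": 0},{"dp": [-36,-25,0],"spin": 0},{"dp": [-36,-25,0],"spin": 0}]' --grip -0.6 --newtons 25

```text
clock: 1.6
position: [0.3145, 0.4352, 0.4048]
ee_rot: [0.199, 0.98, 0.0, 0.0]
ft_force: [0.2, -0.3, -0.5]
grip_width: 0.802
grasp_force: 0.0
```

>>> arm_command --plan '[{"dp": [-36,-25,0],"spin": 0},{"dp": [-36,-25,0],"spin": 0},{"dp": [-36,-25,0],"spin": 0},{"dp": [-36,-25,0],"spin": 0},{"dp": [-36,-25,0],"spin": 0}]'

```text
clock: 2.1
position: [0.4316, 0.2499, 0.405]
ee_rot: [0.199, 0.98, 0.0, 0.0]
ft_force: [0.6, -0.5, 0.1]
grip_width: 0.8
grasp_force: 0.0
```

>>> arm_command --plan '[{"dp": [-36,-25,0],"spin": 0},{"dp": [-36,-25,0],"spin": 0},{"dp": [-36,-25,0],"spin": 0},{"dp": [-36,-25,0],"spin": 0},{"dp": [0,0,0],"spin": 0}]'

```text
clock: 2.6
position: [0.5267, 0.0973, 0.405]
ee_rot: [0.203, 0.979, -0.001, 0.001]
ft_force: [-0.3, 0.1, -0.6]
grip_width: 0.801
grasp_force: 0.0
```

```bash
python3 -c "
from h import *
go(npt(0,97),-.40)"
```

```text
t 2.6 tcp [0.5267 0.0973 0.405 ] yaw -0.408 spin -0.008 d before spin [-32.1 -23.5 106.1] after [-31.9 -23.8 106.1] tilt [-0.002 -0.001] w 0.801 gf 0.0 F [-0.3  0.1 -0.6]
```

>>> arm_command --plan '[{"dp": [-32,-24,20],"spin": -0.008},{"dp": [0,0,35],"spin": 0},{"dp": [0,0,30],"spin": 0},{"dp": [0,0,14],"spin": 0},{"dp": [0,0,0],"spin": 0}]'

```text
clock: 3.1
position: [0.5442, 0.0692, 0.3042]
ee_rot: [0.194, 0.981, -0.001, -0.001]
ft_force: [0.1, 0.2, -0.9]
grip_width: 0.8
grasp_force: 0.0
```

```bash
python3 -c "
from h import *
go(npt(0,97),-.40)
I=[viewer.camera(n) for n in('top','side')]
cv2.imwrite('pics/a1.png',np.hstack([cv2.resize(I[0][110:210,220:320],None,fx=4,fy=4,interpolation=2),cv2.resize(I[1][120:220,230:330],None,fx=4,fy=4,interpolation=2)]))"
```

```text
t 3.1 tcp [0.5442 0.0692 0.3042] yaw -0.391 spin 0.009 d before spin [-5.1 -4.9  5.2] after [-5.1 -4.8  5.2] tilt [ 0.002 -0.002] w 0.8 gf 0.0 F [ 0.1  0.2 -0.9]
```

View pics/a1.png

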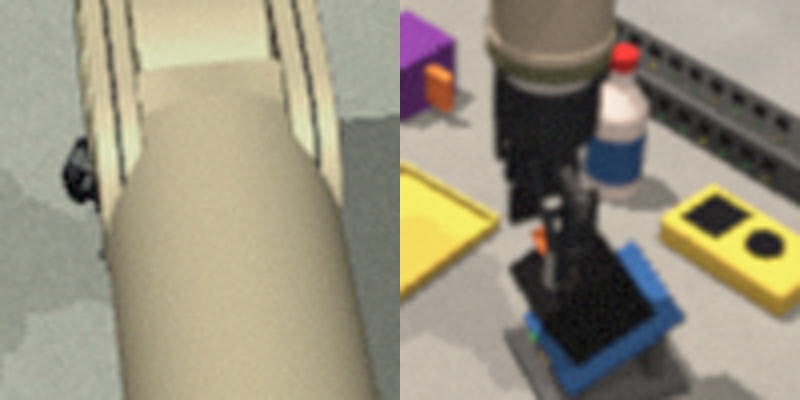

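The side view shows the near finger in front of the orange fin, which peeks out at (540,240) in the crop. The fingers straddle the fin. I'll correct the last 5 mm and close.

>>> arm_command --plan '[{"dp": [-5,-5,5],"spin": 0.009},{"dp": [0,0,0],"spin": 0}]'

```text
clock: 3.4
position: [0.5479, 0.0614, 0.3013]
ee_rot: [0.2, 0.98, 0.0, 0.001]
ft_force: [-0.1, -0.1, 0.4]
grip_width: 0.8
grasp_force: 0.0
```

>>> arm_command --plan '[{"dp": [0,0,0],"spin": 0},{"dp": [0,0,0],"spin": 0},{"dp": [0,0,0],"spin": 0},{"dp": [0,0,0],"spin": 0}]' --grip 1 --newtons 25

```text
clock: 3.8
position: [0.5476, 0.0626, 0.3011]
ee_rot: [0.199, 0.98, 0.0, 0.0]
ft_force: [-1.0, 0.4, 4.3]
grip_width: 0.459
grasp_force: 28.3
```

```bash
python3 -c "
from h import *
go(npt(0,97),-.40)"
```

```text
t 3.8 tcp [0.5476 0.0626 0.3011] yaw -0.401 spin -0.001 d before spin [ 0.6 -0.   2.1] after [ 0.6 -0.   2.1] tilt [-0.     0.001] w 0.459 gf 28.3 F [-1.   0.4  4.3]
```

>>> arm_command --plan '[{"dp": [2.5,0,-4.3],"spin": 0},{"dp": [5,0,-8.7],"spin": 0},{"dp": [7.5,0,-13],"spin": 0},{"dp": [7.5,0,-13],"spin": 0},{"dp": [0,0,0],"spin": 0}]'

```text
clock: 4.3
position: [0.5265, 0.0718, 0.3423]
ee_rot: [0.199, 0.98, 0.001, 0.001]
ft_force: [0.1, -0.2, -1.3]
grip_width: 0.46
grasp_force: 27.9
```

```bash
python3 -c "
from h import *
go(npt(0,97+45),-.40)"
```

```text
t 4.3 tcp [0.5265 0.0718 0.3423] yaw -0.4 spin 0.0 d before spin [ 0.1 -0.3  4.3] after [ 0.1 -0.3  4.3] tilt [-0.002  0.003] w 0.46 gf 27.9 F [ 0.1 -0.2 -1.3]
```

>>> arm_command --plan '[{"dp": [7.5,0,-13],"spin": 0},{"dp": [7.5,0,-13],"spin": 0},{"dp": [7.5,0,-13],"spin": 0},{"dp": [3,0,-10],"spin": 0},{"dp": [0,0,0],"spin": 0}]'

```text
clock: 4.8
position: [0.5033, 0.0814, 0.3906]
ee_rot: [0.199, 0.98, 0.001, 0.001]
ft_force: [-0.7, 0.1, -1.5]
grip_width: 0.463
grasp_force: 27.9
```

```bash
python3 -c "
from h import *
go(npt(0,97+90),-.40)
I=[viewer.camera(n) for n in('top','side')]
cv2.imwrite('pics/a2.png',np.hstack([cv2.resize(I[0][110:210,220:320],None,fx=4,fy=4,interpolation=2),cv2.resize(I[1][110:210,230:330],None,fx=4,fy=4,interpolation=2)]))"
```

```text
t 4.8 tcp [0.5033 0.0814 0.3906] yaw -0.4 spin -0.0 d before spin [-2.5 -0.1 13.7] after [-2.5 -0.1 13.7] tilt [-0.002  0.002] w 0.463 gf 27.9 F [-0.7  0.1 -1.5]
```

View pics/a2.png

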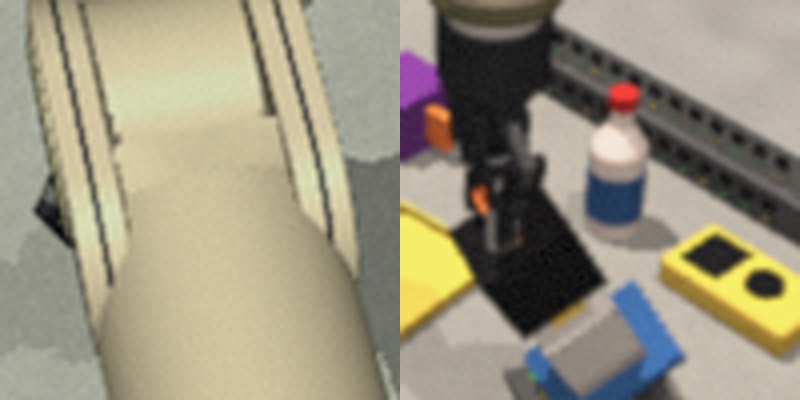

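The side view shows the cover clear of the nest and held at its 30° tilt. The bare grey shield is still seated at about (600,345) in the crop. I'll take the cover to the tray, turning it to the tray's yaw on the way.

>>> arm_command --plan '[{"dp": [0,40,0],"spin": -0.125},{"dp": [0,40,0],"spin": -0.125},{"dp": [0,40,0],"spin": -0.125},{"dp": [0,40,0],"spin": -0.123},{"dp": [0,0,0],"spin": 0}]'

```text
clock: 5.4
position: [0.5356, 0.2423, 0.3869]
ee_rot: [-0.055, 0.999, 0.001, -0.001]
ft_force: [-0.1, 0.1, -1.4]
grip_width: 0.458
grasp_force: 27.9
```

```bash
cat >> h.py <<'E'
def tray(x,y,z): c,s=np.cos(.098),np.sin(.098); return np.array([.5133+c*x-s*y,.2695+s*x+c*y,z])
E
python3 -c "
from h import *
go(tray(.016,0,.116),.098)"
```

```text
t 5.4 tcp [0.5356 0.2423 0.3869] yaw 0.109 spin 0.011 d before spin [  2.9  29.2 116. ] after [  3.3  29.1 116. ] tilt [0.002 0.001] w 0.458 gf 27.9 F [-0.1  0.1 -1.4]
```

>>> arm_command --plan '[{"dp": [3,29,10],"spin": 0.011},{"dp": [0,0,40],"spin": 0},{"dp": [0,0,40],"spin": 0},{"dp": [0,0,26],"spin": 0},{"dp": [0,0,0],"spin": 0}]' --newtons 20

```text
clock: 5.9
position: [0.5297, 0.2635, 0.268]
ee_rot: [-0.043, 0.999, -0.002, -0.003]
ft_force: [-1.3, -0.1, -1.5]
grip_width: 0.458
grasp_force: 27.8
```

>>> arm_command --plan '[{"dp": [0,0,3],"spin": 0},{"dp": [0,0,3],"spin": 0},{"dp": [0,0,0],"spin": 0}]'

```text
clock: 6.2
position: [0.5314, 0.2647, 0.2678]
ee_rot: [-0.043, 0.999, 0.001, 0.001]
ft_force: [-0.6, 0.1, -1.3]
grip_width: 0.456
grasp_force: 27.8
```

```bash
python3 -c "
from h import *
go(tray(.016,0,.1085),.098)"
```

```text
t 6.2 tcp [0.5314 0.2647 0.2678] yaw 0.086 spin -0.012 d before spin [1.6 6.6 4.3] after [1.5 6.6 4.3] tilt [-0.002  0.001] w 0.456 gf 27.8 F [-0.6  0.1 -1.3]
```

>>> arm_command --plan '[{"dp": [1,7,4],"spin": -0.012},{"dp": [0,0,3],"spin": 0},{"dp": [0,0,0],"spin": 0}]'

```text
clock: 6.5
position: [0.5305, 0.2722, 0.2632]
ee_rot: [-0.049, 0.999, 0.001, 0.002]
ft_force: [-3.7, -3.6, 22.0]
grip_width: 0.461
grasp_force: 30.4
```

```bash
python3 -c "
from h import *
go(tray(.016,0,.1085),.098)"
```

```text
t 6.5 tcp [0.5305 0.2722 0.2632] yaw 0.099 spin 0.001 d before spin [ 1.4 -1.  -0.3] after [ 1.4 -1.  -0.3] tilt [-0.005  0.002] w 0.461 gf 30.4 F [-3.7 -3.6 22. ]
```

>>> arm_command --plan '[{"dp": [-8,0,0],"spin": 0},{"dp": [-8,0,0],"spin": 0},{"dp": [0,0,0],"spin": 0}]'

```text
clock: 6.8
position: [0.5469, 0.2738, 0.2626]
ee_rot: [-0.049, 0.999, 0.001, 0.002]
ft_force: [-1.6, -2.4, 15.4]
grip_width: 0.463
grasp_force: 31.4
```

```bash
python3 -c "
from h import *
go(tray(.016+.054,0,.101),.098)
I=viewer.camera('side')
cv2.imwrite('pics/a3.png',cv2.resize(I[100:220,140:290],None,fx=4,fy=4,interpolation=2))"
```

```text
t 6.8 tcp [0.5469 0.2738 0.2626] yaw 0.099 spin 0.001 d before spin [-36.1  -1.    6.8] after [-36.1  -1.    6.8] tilt [-0.005  0.002] w 0.463 gf 31.4 F [-1.6 -2.4 15.4]
```

View pics/a3.png

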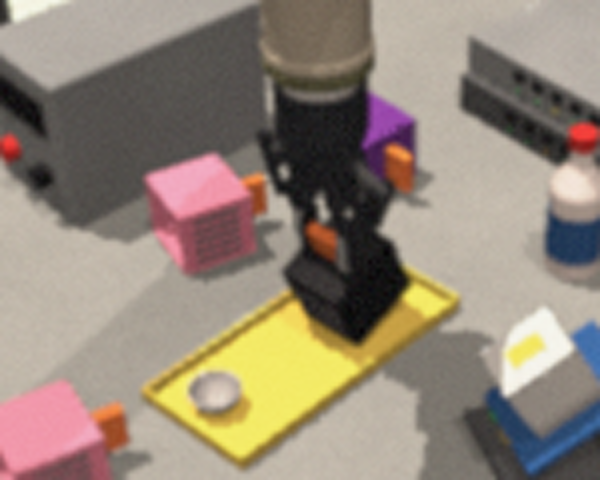

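Run:
```python
from fit import *
p=manip.get_obs()["position"]-[0,0,.155]
for th in(10,15,20,25,30):
    r=R.from_euler('z',.098)*R.from_euler('y',-np.radians(th))
    C=np.array([[-38,-33,0],[38,-33,0],[-38,33,73],[-38,-33,73],[38,-33,73],[-38,33,0]])
    X=r.apply((C-[1,0,98.8])/1000)+p
    print(th,X[0,2].round(4),((proj("side",X)-[140,100]+.5)*4).round(0).astype(int).tolist())
```

```text
10 0.0035 [[343, 361], [401, 307], [274, 271], [330, 305], [390, 251], [290, 327]]
15 0.0021 [[350, 357], [407, 299], [277, 272], [332, 306], [392, 246], [297, 323]]
20 0.0014 [[358, 352], [412, 290], [280, 273], [335, 306], [392, 242], [304, 319]]
25 0.0016 [[365, 346], [417, 281], [283, 273], [338, 306], [393, 238], [312, 313]]
30 0.0025 [[372, 340], [422, 272], [286, 273], [341, 306], [393, 234], [319, 308]]
```

```bash
cat > tilt.py <<'E'
from fit import *
I=viewer.camera("side"); cv2.imwrite("pics/last.png",I)
v=I.max(2); p=manip.get_obs()["position"]
def run(row0,c0,c1,row1=200):
    m=(v<75); w=np.zeros(m.shape,bool); w[row0:row1,c0:c1]=1
    def cost(q):
        r=R.from_euler('z',.098)*R.from_euler('y',-q[0])
        X=r.apply(COV); X[:,2]+=.004-X[:,2].min(); X[:,:2]+=q[1:3]
        return (np.abs(hull("side",X)-m)*w).sum()
    o=[]
    for th in(.1,.3,.5):
        c=p[:2]+np.array([np.cos(.098),np.sin(.098)])*.095*np.sin(th)
        s=[[th,*c],[th+.12,*c],[th,c[0]+.012,c[1]],[th,c[0],c[1]+.012]]
        b=minimize(cost,s[0],method="Nelder-Mead",options=dict(initial_simplex=s,xatol=1e-4,fatol=.05)); o.append((b.fun,b.x))
    b=min(o,key=lambda t:t[0]); x,y=b[1][1:]-[.5133,.2695]; c,s=np.cos(.098),np.sin(.098)
    print("cost",b[0].round(1),"tilt deg",np.degrees(b[1][0]).round(1),"origin in tray",np.round([c*x+s*y,-s*x+c*y],4),[ (round(a[0],1),np.degrees(a[1][0]).round(1)) for a in o])
E
python3 - <<'E'
from tilt import *
run(166,205,250)
E
```

```text
cost 24.6 tilt deg 20.3 origin in tray [0.0721 0.0063] [(np.float64(51.6), np.float64(-3.1)), (np.float64(24.6), np.float64(20.3)), (np.float64(36.8), np.float64(28.7))]
```

The tilt is down to about 20°, which is what rolling without slip gives, so the arc method works. I'll continue it.

>>> arm_command --plan '[{"dp": [-9,0,0.5],"spin": 0},{"dp": [-9,0,1.2],"spin": 0},{"dp": [-9,0,2],"spin": 0},{"dp": [-8,0,2.5],"spin": 0},{"dp": [0,0,0],"spin": 0}]'

```text
clock: 7.4
position: [0.5814, 0.2772, 0.2549]
ee_rot: [-0.049, 0.999, 0.001, 0.002]
ft_force: [0.6, -0.7, 5.6]
grip_width: 0.462
grasp_force: 32.1
```

Run:
```python
from tilt import *
go(tray(.07,0,.101),.098)
run(162,205,260)
```

```text
t 7.45 tcp [0.5811 0.2771 0.255 ] yaw 0.099 spin 0.001 d before spin [-1.7 -1.  -1. ] after [-1.7 -1.  -1. ] tilt [-0.003  0.001] w 0.463 gf 32.1 F [ 1.  -1.   5.8]
cost 41.8 tilt deg 85.7 origin in tray [0.109 0.003] [(np.float64(45.6), np.float64(1.2)), (np.float64(57.5), np.float64(12.3)), (np.float64(41.8), np.float64(85.7))]
```

>>> arm_command --plan '[{"dp": [-2,0,0],"spin": 0},{"dp": [0,0,0],"spin": 0},{"dp": [0,0,0],"spin": 0}]' --grip 0.0

```text
clock: 7.75
position: [0.5821, 0.2769, 0.2535]
ee_rot: [-0.049, 0.999, 0.0, -0.0]
ft_force: [0.4, 0.4, -0.5]
grip_width: 0.5
grasp_force: 0.0
```

>>> arm_command --plan '[{"dp": [0,0,0],"spin": 0},{"dp": [0,0,0],"spin": 0},{"dp": [0,0,-20],"spin": 0},{"dp": [0,0,-40],"spin": 0},{"dp": [0,0,-50],"spin": 0}]' --grip -0.7

```text
clock: 8.25
position: [0.5816, 0.2764, 0.3629]
ee_rot: [-0.049, 0.999, -0.001, -0.002]
ft_force: [1.2, 0.3, 0.7]
grip_width: 0.854
grasp_force: 0.0
```

Run:
```python
from tilt import *
go(npt(5,48),-.4)
run(140,205,260)
cv2.imwrite("pics/a4.png",cv2.resize(I[90:240,140:340],None,fx=4,fy=4,interpolation=2))
```

```text
t 8.3 tcp [0.5833 0.2768 0.3739] yaw 0.098 spin 0.498 d before spin [  32.7 -223.7  113.6] after [ -77.8 -211.7  114.6] tilt [-0.009  0.004] w 0.852 gf 0.0 F [ 2.1 -0.   7.6]
cost 207.2 tilt deg 10.3 origin in tray [ 0.0731 -0.0031] [(np.float64(207.2), np.float64(10.3)), (np.float64(221.3), np.float64(42.0)), (np.float64(222.6), np.float64(51.7))]
```

View pics/a4.png

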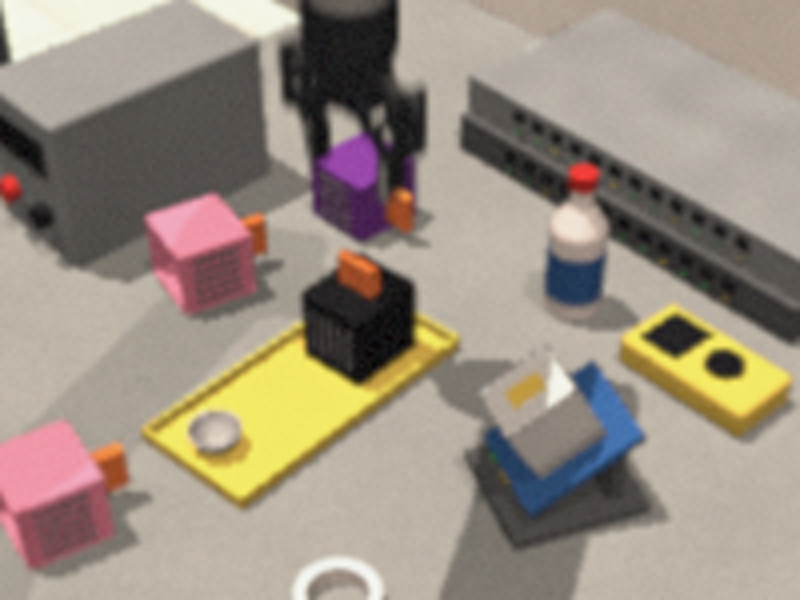

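The cover stands upright in the tray at crop (360,315), and the shield with its label is still seated on the nest at (530,410). I'm moving to grip the shield's y sides.

>>> arm_command --plan '[{"dp": [0,0,0],"spin": 0.125},{"dp": [0,0,0],"spin": 0.125},{"dp": [0,0,0],"spin": 0.125},{"dp": [0,0,0],"spin": 0.123},{"dp": [-15,-43,0],"spin": 0}]' --grip -1

```text
clock: 8.8
position: [0.5779, 0.2372, 0.3626]
ee_rot: [0.197, 0.98, 0.001, -0.001]
ft_force: [-0.4, 0.2, 0.2]
grip_width: 0.997
grasp_force: 0.0
```

>>> arm_command --plan '[{"dp": [-15,-43,0],"spin": 0},{"dp": [-15,-43,0],"spin": 0},{"dp": [-15,-43,0],"spin": 0},{"dp": [-15,-40,10],"spin": 0},{"dp": [0,0,0],"spin": 0}]'

```text
clock: 9.3
position: [0.5682, 0.045, 0.353]
ee_rot: [0.203, 0.979, -0.001, -0.0]
ft_force: [0.2, -1.0, 0.6]
grip_width: 1.003
grasp_force: 0.0
```

Run:
```python
from h import *
go(npt(5,48),-.4)
```

```text
t 9.3 tcp [0.5682 0.045  0.353 ] yaw -0.409 spin -0.009 d before spin [-2.3  8.4 93.9] after [-2.4  8.4 93.9] tilt [-0.    -0.002] w 1.003 gf 0.0 F [ 0.2 -1.   0.6]
```

>>> arm_command --plan '[{"dp": [-2,9,15],"spin": -0.009},{"dp": [0,0,20],"spin": 0},{"dp": [0,0,0],"spin": 0}]'

```text
clock: 9.6
position: [0.5734, 0.0622, 0.315]
ee_rot: [0.192, 0.981, -0.001, -0.002]
ft_force: [-0.5, -0.1, -0.4]
grip_width: 1.002
grasp_force: 0.0
```

Run:
```python
from h import *
go(npt(5,48),-.4)
```

```text
t 9.6 tcp [0.5734 0.0622 0.315 ] yaw -0.387 spin 0.013 d before spin [-4.4 -9.7 56. ] after [-4.6 -9.6 56. ] tilt [ 0.004 -0.002] w 1.002 gf 0.0 F [-0.5 -0.1 -0.4]
```

>>> arm_command --plan '[{"dp": [0,0,0],"spin": 0},{"dp": [0,0,0],"spin": 0}]'

```text
clock: 9.8
position: [0.5744, 0.0605, 0.3191]
ee_rot: [0.194, 0.981, 0.0, 0.0]
ft_force: [-0.4, 0.2, 0.4]
grip_width: 1.001
grasp_force: 0.0
```

Run:
```python
from h import *
go(npt(5,48),-.4)
```

```text
t 9.8 tcp [0.5744 0.0605 0.3191] yaw -0.39 spin 0.01 d before spin [-2.6 -8.6 60. ] after [-2.7 -8.6 60. ] tilt [-0.001  0.001] w 1.001 gf 0.0 F [-0.4  0.2  0.4]
```

>>> arm_command --plan '[{"dp": [-2.5,-8.5,20],"spin": 0.01},{"dp": [0,0,25],"spin": 0},{"dp": [0,0,15],"spin": 0},{"dp": [0,0,0],"spin": 0},{"dp": [0,0,0],"spin": 0}]'

```text
clock: 10.3
position: [0.5735, 0.0511, 0.2593]
ee_rot: [0.199, 0.98, 0.0, 0.0]
ft_force: [-0.7, 0.0, 0.6]
grip_width: 1.002
grasp_force: 0.0
```

>>> arm_command --plan '[{"dp": [0,0,0],"spin": 0},{"dp": [0,0,0],"spin": 0},{"dp": [0,0,0],"spin": 0},{"dp": [0,0,0],"spin": 0}]' --grip 1 --newtons 25

```text
clock: 10.7
position: [0.5735, 0.0509, 0.2595]
ee_rot: [0.199, 0.98, 0.001, 0.001]
ft_force: [-1.8, 0.4, 6.6]
grip_width: 0.617
grasp_force: 26.2
```

Run:
```python
from h import *
go(npt(5,48),-.4)
```

```text
t 10.7 tcp [0.5735 0.0509 0.2595] yaw -0.401 spin -0.001 d before spin [0.1 0.6 0.5] after [0.1 0.6 0.5] tilt [-0.001  0.001] w 0.617 gf 26.2 F [-1.8  0.4  6.6]
```

>>> arm_command --plan '[{"dp": [2.5,0,-4.3],"spin": 0},{"dp": [5,0,-8.7],"spin": 0},{"dp": [7.5,0,-13],"spin": 0},{"dp": [7.5,0,-13],"spin": 0},{"dp": [0,0,0],"spin": 0}]'

```text
clock: 11.2
position: [0.5522, 0.0602, 0.3001]
ee_rot: [0.199, 0.98, 0.001, 0.001]
ft_force: [1.6, 0.2, -0.9]
grip_width: 0.617
grasp_force: 26.8
```

>>> arm_command --plan '[{"dp": [7.5,0,-13],"spin": 0},{"dp": [7.5,0,-13],"spin": 0},{"dp": [7.5,0,-20],"spin": 0},{"dp": [0,0,-30],"spin": 0},{"dp": [0,0,0],"spin": 0}]'

```text
clock: 11.7
position: [0.5322, 0.0685, 0.3781]
ee_rot: [0.199, 0.98, 0.002, 0.003]
ft_force: [0.5, 0.0, -1.2]
grip_width: 0.616
grasp_force: 26.9
```

Run:
```python
from h import *
go(tray(-.02,0,.1),.098)
I=viewer.camera('side')
cv2.imwrite("pics/a5.png",cv2.resize(I[90:240,140:340],None,fx=4,fy=4,interpolation=2))
```

```text
t 11.7 tcp [0.5322 0.0685 0.3781] yaw -0.401 spin -0.499 d before spin [114.  167.6 123.3] after [ 19.7 201.4 123.9] tilt [-0.005  0.004] w 0.616 gf 26.9 F [ 0.5  0.  -1.2]
```

View pics/a5.png

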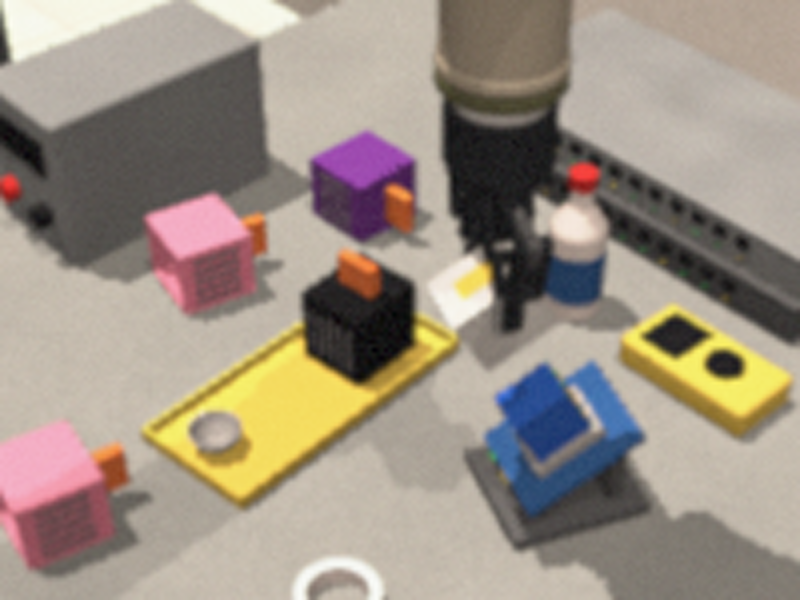

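The shield is off and held at crop (470,290), and the blue module is still in its nest at (545,410). Going to the tray.

>>> arm_command --plan '[{"dp": [15,40,0],"spin": -0.125},{"dp": [20,40,0],"spin": -0.125},{"dp": [20,40,0],"spin": -0.125},{"dp": [20,40,0],"spin": -0.124},{"dp": [5,30,0],"spin": 0}]' --newtons 20

```text
clock: 12.25
position: [0.4822, 0.2703, 0.3727]
ee_rot: [-0.053, 0.999, 0.0, -0.001]
ft_force: [-0.2, -0.1, -1.1]
grip_width: 0.618
grasp_force: 26.8
```

>>> arm_command --plan '[{"dp": [0,0,30],"spin": 0},{"dp": [0,0,30],"spin": 0},{"dp": [0,0,0],"spin": 0},{"dp": [0,0,0],"spin": 0},{"dp": [0,0,0],"spin": 0}]'

```text
clock: 12.75
position: [0.485, 0.2674, 0.3151]
ee_rot: [-0.049, 0.999, 0.001, 0.001]
ft_force: [0.5, -0.8, -1.2]
grip_width: 0.618
grasp_force: 26.7
```

Run:
```python
from h import *
go(tray(-.034,0,.0556),.098)
```

```text
t 12.75 tcp [0.485  0.2674 0.3151] yaw 0.098 spin -0.0 d before spin [  5.8  -0.8 104.5] after [  5.8  -0.8 104.5] tilt [-0.002  0.001] w 0.618 gf 26.7 F [ 0.5 -0.8 -1.2]
```

>>> arm_command --plan '[{"dp": [6,-1,35],"spin": 0},{"dp": [0,0,35],"spin": 0},{"dp": [0,0,26],"spin": 0},{"dp": [0,0,0],"spin": 0},{"dp": [0,0,0],"spin": 0}]'

```text
clock: 13.25
position: [0.4793, 0.2661, 0.2191]
ee_rot: [-0.049, 0.999, 0.0, 0.001]
ft_force: [-0.2, -0.3, 0.7]
grip_width: 0.621
grasp_force: 26.7
```

>>> arm_command --plan '[{"dp": [0,0,4],"spin": 0},{"dp": [0,0,4],"spin": 0},{"dp": [0,0,3],"spin": 0},{"dp": [0,0,0],"spin": 0}]'

```text
clock: 13.65
position: [0.4805, 0.2666, 0.2096]
ee_rot: [-0.049, 0.999, 0.002, 0.003]
ft_force: [2.7, -0.6, 14.0]
grip_width: 0.62
grasp_force: 28.6
```

Run:
```python
from h import *
go(tray(-.034,0,.0556),.098)
```

```text
t 13.65 tcp [0.4805 0.2666 0.2096] yaw 0.098 spin -0.0 d before spin [ 1.1 -0.3 -1.1] after [ 1.1 -0.3 -1.1] tilt [-0.006  0.003] w 0.62 gf 28.6 F [ 2.7 -0.6 14. ]
```

>>> arm_command --plan '[{"dp": [-6.5,0,2],"spin": 0},{"dp": [-6.5,0,3],"spin": 0},{"dp": [-6,0,3.5],"spin": 0},{"dp": [-5,0,4],"spin": 0},{"dp": [0,0,0],"spin": 0}]'

```text
clock: 14.15
position: [0.5039, 0.2689, 0.1956]
ee_rot: [-0.049, 0.999, 0.001, 0.002]
ft_force: [2.1, 1.5, 2.8]
grip_width: 0.617
grasp_force: 29.3
```

Run:
```python
from h import *
go(tray(-.010,0,.0425),.098)
I=viewer.camera('side')
cv2.imwrite("pics/a6.png",cv2.resize(I[110:230,150:300],None,fx=5,fy=5,interpolation=2))
```

```text
t 14.15 tcp [0.5039 0.2689 0.1956] yaw 0.098 spin -0.0 d before spin [ 0.6 -0.3 -2. ] after [ 0.6 -0.3 -2. ] tilt [-0.003  0.002] w 0.617 gf 29.3 F [2.1 1.5 2.8]
```

View pics/a6.png

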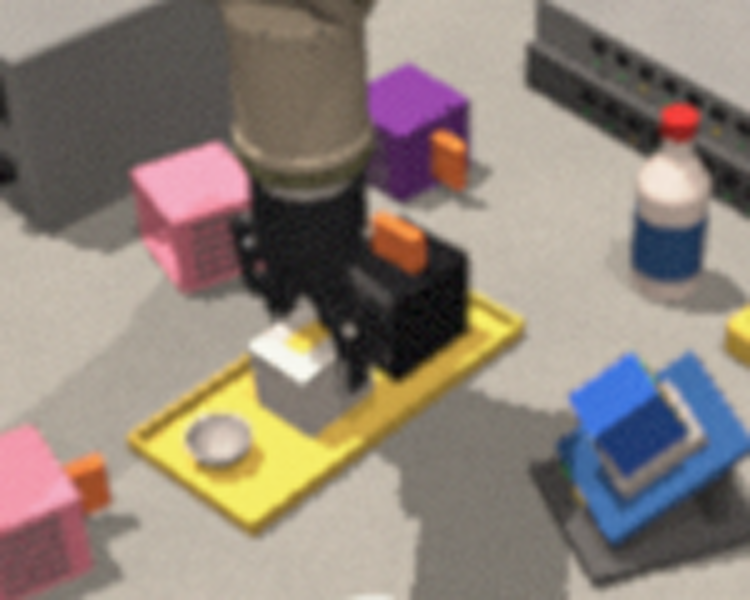

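The shield stands nearly upright at (310,385), between the dish and the cover. I'll release it gently and rise.

>>> arm_command --plan '[{"dp": [0,0,0],"spin": 0},{"dp": [0,0,0],"spin": 0},{"dp": [0,0,0],"spin": 0}]' --grip -0.3

```text
clock: 14.5
position: [0.5023, 0.2681, 0.194]
ee_rot: [-0.049, 0.999, -0.0, -0.0]
ft_force: [0.6, 0.5, 0.2]
grip_width: 0.65
grasp_force: 0.0
```

>>> arm_command --plan '[{"dp": [0,0,-15],"spin": 0},{"dp": [0,0,-35],"spin": 0},{"dp": [0,0,-40],"spin": 0},{"dp": [0,0,-40],"spin": 0},{"dp": [0,0,-10],"spin": 0}]' --grip -0.45

```text
clock: 15.0
position: [0.5034, 0.2684, 0.3399]
ee_rot: [-0.049, 0.999, 0.002, 0.003]
ft_force: [1.1, 0.3, 0.6]
grip_width: 0.725
grasp_force: 0.0
```

Run:
```python
from tilt import *
go(npt(-3,52),-.4)
B=I.astype(int); m=(B[...,1]>B[...,0]+60)&(B[...,2]>B[...,0]+60)  # yellow
w=np.zeros(m.shape,bool); w[165:205,195:228]=1
SHB=box(-31.5,31.5,-26.5,26.5,0,56.5)
H=cv2.cvtColor(I,cv2.COLOR_BGR2HSV); g=(H[...,1]<90)
def cost(q):
    r=R.from_euler('z',.098)*R.from_euler('y',-q[0]); X=r.apply(SHB); X[:,2]+=.004-X[:,2].min(); X+=tray(q[1],q[2],0)
    return (np.abs(hull("side",X)-g)*w).sum()
for th in(0,.2):
    s=[[th,-.015,0],[th+.1,-.015,0],[th,-.005,0],[th,-.015,.01]]
    b=minimize(cost,s[0],method="Nelder-Mead",options=dict(initial_simplex=s)); print(b.x.round(3),b.fun,(g&w).sum())
for n in("shield","cover"): print(n,[(round(d["score"],2),np.round(d["position"],3).tolist()) for d in finder.find_in("side",n)[:4]])
print(tray(-.015,0,.06),tray(.073,0,.077))
```

```text
t 15.05 tcp [0.5033 0.2684 0.3393] yaw 0.098 spin 0.498 d before spin [ -40.4 -218.7   80.3] after [-139.7 -172.7   81. ] tilt [-0.006  0.004] w 0.725 gf 0.0 F [ 1.  -0.5  0.9]
[-0.119 -0.013  0.005] 449.67058823529413 889
[ 0.011 -0.005  0.01 ] 456.30980392156863 889
shield [(0.63, [0.49, 0.253, 0.049])]
cover [(0.98, [0.575, 0.255, 0.066]), (0.98, [0.312, -0.28, 0.064]), (0.86, [0.534, 0.436, 0.054]), (0.75, [0.262, 0.264, 0.053])]
[0.49837197 0.26803235 0.06      ] [0.58594973 0.27664255 0.077     ]
```

>>> arm_command --plan '[{"dp": [0,-30,0],"spin": 0.125},{"dp": [0,-30,0],"spin": 0.125},{"dp": [0,-30,0],"spin": 0.125},{"dp": [-10,-25,0],"spin": 0.123},{"dp": [-40,-30,0],"spin": 0}]'

```text
clock: 15.65
position: [0.5262, 0.1099, 0.3323]
ee_rot: [0.199, 0.98, -0.0, -0.002]
ft_force: [1.6, 1.1, -0.4]
grip_width: 0.726
grasp_force: 0.0
```

>>> arm_command --plan '[{"dp": [-40,-30,0],"spin": 0},{"dp": [0,0,0],"spin": 0},{"dp": [0,0,0],"spin": 0},{"dp": [0,0,0],"spin": 0}]'

```text
clock: 16.05
position: [0.5527, 0.0665, 0.3327]
ee_rot: [0.198, 0.98, -0.0, -0.001]
ft_force: [-0.3, 0.5, -0.2]
grip_width: 0.723
grasp_force: 0.0
```

Run:
```python
from h import *
go(npt(-3,52),-.4)
```

```text
t 16.05 tcp [0.5527 0.0665 0.3327] yaw -0.399 spin 0.001 d before spin [-16.3  -5.5  74.1] after [-16.3  -5.5  74.1] tilt [ 0.002 -0.001] w 0.723 gf 0.0 F [-0.3  0.5 -0.2]
```

>>> arm_command --plan '[{"dp": [-16,-5.5,5],"spin": 0},{"dp": [0,0,25],"spin": 0},{"dp": [0,0,25],"spin": 0},{"dp": [0,0,19],"spin": 0},{"dp": [0,0,0],"spin": 0}]'

```text
clock: 16.55
position: [0.5643, 0.0557, 0.2571]
ee_rot: [0.197, 0.98, -0.001, -0.003]
ft_force: [0.2, 0.3, 0.3]
grip_width: 0.722
grasp_force: 0.0
```

>>> arm_command --plan '[{"dp": [0,0,0],"spin": 0},{"dp": [0,0,0],"spin": 0}]'

```text
clock: 16.75
position: [0.5661, 0.0548, 0.2611]
ee_rot: [0.198, 0.98, 0.0, 0.001]
ft_force: [0.1, 0.2, 0.5]
grip_width: 0.725
grasp_force: 0.0
```

Run:
```python
from h import *
go(npt(-3,52),-.4)
```

```text
t 16.75 tcp [0.5661 0.0548 0.2611] yaw -0.399 spin 0.001 d before spin [ 0.8 -0.1  2.6] after [ 0.8 -0.1  2.6] tilt [-0.001  0.001] w 0.725 gf 0.0 F [0.1 0.2 0.5]
```

>>> arm_command --plan '[{"dp": [0,0,0],"spin": 0},{"dp": [0,0,0],"spin": 0},{"dp": [0,0,0],"spin": 0},{"dp": [0,0,0],"spin": 0},{"dp": [0,0,0],"spin": 0}]' --grip 1 --newtons 30

```text
clock: 17.25
position: [0.5661, 0.0545, 0.2611]
ee_rot: [0.198, 0.98, 0.001, 0.0]
ft_force: [-2.4, 1.3, 6.3]
grip_width: 0.461
grasp_force: 34.2
```

>>> arm_command --plan '[{"dp": [2.5,0,-4.3],"spin": 0},{"dp": [5,0,-8.7],"spin": 0},{"dp": [7.5,0,-13],"spin": 0},{"dp": [7.5,0,-18],"spin": 0},{"dp": [0,0,-20],"spin": 0}]'

```text
clock: 17.75
position: [0.5438, 0.0634, 0.3245]
ee_rot: [0.198, 0.98, -0.0, -0.001]
ft_force: [-0.3, -0.3, -3.0]
grip_width: 0.464
grasp_force: 33.1
```

>>> arm_command --plan '[{"dp": [0,0,-20],"spin": 0},{"dp": [0,0,0],"spin": 0},{"dp": [0,0,0],"spin": 0}]'

```text
clock: 18.05
position: [0.5448, 0.063, 0.3437]
ee_rot: [0.199, 0.98, 0.0, -0.0]
ft_force: [-0.4, -0.2, -3.8]
grip_width: 0.464
grasp_force: 33.2
```

```bash
cat >> h.py <<'E'
def pad(x,y,z,a=-.307): c,s=np.cos(a),np.sin(a); return np.array([.499+c*x-s*y,-.260+s*x+c*y,z])
E
python3 - <<'E'
from h import *
go(pad(.02,0,.1),-.307)
E
```

```text
t 18.05 tcp [0.5448 0.063  0.3437] yaw -0.4 spin -0.093 d before spin [-103.5 -313.5   88.6] after [ -74.  -321.8   88.6] tilt [0. 0.] w 0.464 gf 33.2 F [-0.4 -0.2 -3.8]
```

>>> arm_command --plan '[{"dp": [0,0,0],"spin": -0.093},{"dp": [-11,-46,0],"spin": 0},{"dp": [-11,-46,0],"spin": 0},{"dp": [-11,-46,0],"spin": 0},{"dp": [-11,-46,0],"spin": 0}]'

```text
clock: 18.55
position: [0.5306, -0.1273, 0.3426]
ee_rot: [0.153, 0.988, -0.0, -0.001]
ft_force: [0.7, 0.0, -3.6]
grip_width: 0.465
grasp_force: 33.3
```

>>> arm_command --plan '[{"dp": [-11,-46,10],"spin": 0},{"dp": [-11,-46,25],"spin": 0},{"dp": [-11,-45,25],"spin": 0},{"dp": [0,0,0],"spin": 0},{"dp": [0,0,0],"spin": 0}]'

```text
clock: 19.05
position: [0.5208, -0.2619, 0.2847]
ee_rot: [0.154, 0.988, -0.0, -0.002]
ft_force: [0.7, 1.0, -3.8]
grip_width: 0.465
grasp_force: 33.3
```

```bash
cat > mt.py <<'E'
from fit import *
MOD=box(-25,25,-20,20,0,60)
PC=np.array([-1.5,0,54])/1000
I=viewer.camera("side"); cv2.imwrite("pics/last.png",I); H=cv2.cvtColor(I,cv2.COLOR_BGR2HSV)
o=manip.get_obs(); p=o["position"]-[0,0,.155]
m=((H[...,0]>90)&(H[...,0]<130)&(H[...,1]>110)&(H[...,2]>40))
def cost(th,piv=p):
    r=R.from_euler('z',-.307)*R.from_euler('y',-th); f=hull("side",r.apply(MOD-PC)+piv)
    c=proj("side",piv)[0].astype(int); w=np.zeros(m.shape,bool); w[c[1]-45:c[1]+45,c[0]-45:c[0]+45]=1
    return (m*w*(1-f)).sum(),(f*w*(1-m)).sum(),(m*w).sum()
for d in range(-15,106,15): print(d,np.round(cost(np.radians(d)),0))
E
python3 - <<'E'
from h import *
go(pad(.0235,0,.0665),-.307)
import mt
E
```

```text
t 19.05 tcp [ 0.5208 -0.2619  0.2847] yaw -0.31 spin -0.003 d before spin [-2.4 -4.7 63.2] after [-2.4 -4.7 63.2] tilt [ 0.004 -0.001] w 0.465 gf 33.3 F [ 0.7  1.  -3.8]
-15 [ 16. 388. 273.]
0 [  6. 350. 273.]
15 [  2. 297. 273.]
30 [ 22. 240. 273.]
45 [ 39. 311. 273.]
60 [ 56. 386. 273.]
75 [ 79. 450. 273.]
90 [106. 487. 273.]
105 [135. 496. 273.]
```

The silhouette puts the module's tilt at about 25–30°, so the grip held it. I'll lower until the edge touches the pad.

>>> arm_command --plan '[{"dp": [-2.4,-4,12],"spin": 0},{"dp": [0,0,22],"spin": 0},{"dp": [0,0,20],"spin": 0},{"dp": [0,0,0],"spin": 0},{"dp": [0,0,0],"spin": 0}]' --newtons 20

```text
clock: 19.6
position: [0.5234, -0.2648, 0.2329]
ee_rot: [0.152, 0.988, 0.0, -0.0]
ft_force: [-0.9, -0.5, -3.1]
grip_width: 0.458
grasp_force: 33.3
```

>>> arm_command --plan '[{"dp": [0,0,4],"spin": 0},{"dp": [0,0,4],"spin": 0},{"dp": [0,0,3],"spin": 0},{"dp": [0,0,0],"spin": 0}]'

```text
clock: 20.0
position: [0.5231, -0.2653, 0.2217]
ee_rot: [0.153, 0.988, 0.0, 0.0]
ft_force: [-0.0, -0.3, -2.8]
grip_width: 0.463
grasp_force: 33.4
```

Run:
```python
from h import *
go(pad(.0235,0,.0665),-.307)
```

```text
t 20.0 tcp [ 0.5231 -0.2653  0.2217] yaw -0.307 spin 0.0 d before spin [ 1.1 -2.2  0.2] after [ 1.1 -2.2  0.2] tilt [-0.  0.] w 0.463 gf 33.4 F [-0.  -0.3 -2.8]
```

>>> arm_command --plan '[{"dp": [0,0,3],"spin": 0},{"dp": [0,0,3],"spin": 0},{"dp": [0,0,0],"spin": 0}]' --grip 1 --newtons 22

```text
clock: 20.3
position: [0.525, -0.2661, 0.2199]
ee_rot: [0.153, 0.988, 0.0, 0.003]
ft_force: [-3.1, 4.6, 27.7]
grip_width: 0.463
grasp_force: 37.2
```

Run:
```python
from h import *
go(pad(.0235,0,.0665),-.307)
```

```text
t 20.3 tcp [ 0.525  -0.2661  0.2199] yaw -0.307 spin 0.0 d before spin [ 3.1 -2.  -1.6] after [ 3.1 -2.1 -1.6] tilt [-0.007  0.001] w 0.463 gf 37.2 F [-3.1  4.6 27.7]
```

>>> arm_command --plan '[{"dp": [7.5,0,1],"spin": 0},{"dp": [7.5,0,2],"spin": 0},{"dp": [7,0,3],"spin": 0},{"dp": [0,0,0],"spin": 0}]'

```text
clock: 20.7
position: [0.5037, -0.2591, 0.2126]
ee_rot: [0.153, 0.988, -0.0, 0.004]
ft_force: [0.7, 1.7, 12.8]
grip_width: 0.464
grasp_force: 39.9
```

Run:
```python
from h import *
go(pad(.030-.0286,0,.008+.0515),-.307)
from mt import cost
for d in range(0,91,10): print(d,np.round(cost(np.radians(d)),0))
```

```text
t 20.7 tcp [ 0.5037 -0.2591  0.2126] yaw -0.306 spin 0.001 d before spin [ 2.8 -2.2 -2. ] after [ 2.8 -2.3 -2. ] tilt [-0.007  0.001] w 0.464 gf 39.9 F [ 0.7  1.7 12.8]
-15 [ 30. 397. 217.]
0 [ 20. 360. 217.]
15 [ 16. 302. 217.]
30 [ 13. 237. 217.]
45 [  9. 298. 217.]
60 [ 15. 356. 217.]
75 [ 34. 402. 217.]
90 [ 58. 433. 217.]
105 [ 83. 430. 217.]
0 [ 20. 360. 217.]
10 [ 17. 321. 217.]
20 [ 15. 279. 217.]
30 [ 13. 237. 217.]
40 [ 10. 278. 217.]
50 [  9. 319. 217.]
60 [ 15. 356. 217.]
70 [ 26. 389. 217.]
80 [ 40. 417. 217.]
90 [ 58. 433. 217.]
```

The tool is about 9 mm lower than a tilt of 30° would allow, so the module is rotating. Continuing the arc.

>>> arm_command --plan '[{"dp": [6.5,0,4],"spin": 0},{"dp": [6,0,5],"spin": 0},{"dp": [5,0,5.7],"spin": 0},{"dp": [0,0,0],"spin": 0}]'

```text
clock: 21.15
position: [0.4865, -0.2537, 0.1967]
ee_rot: [0.153, 0.988, 0.0, 0.002]
ft_force: [1.2, 1.3, 5.2]
grip_width: 0.464
grasp_force: 43.7
```

Run:
```python
from h import *
go(pad(.030-.0461,0,.008+.0367),-.307)
```

```text
t 21.15 tcp [ 0.4865 -0.2537  0.1967] yaw -0.307 spin 0.0 d before spin [ 2.2 -2.2 -3.1] after [ 2.2 -2.2 -3.1] tilt [-0.004  0.001] w 0.464 gf 43.7 F [1.2 1.3 5.2]
```

>>> arm_command --plan '[{"dp": [5,0,5.5],"spin": 0},{"dp": [4.5,0,5],"spin": 0},{"dp": [0,0,0],"spin": 0}]'

```text
clock: 21.45
position: [0.4777, -0.2509, 0.186]
ee_rot: [0.153, 0.988, -0.0, 0.002]
ft_force: [4.0, -1.1, 2.3]
grip_width: 0.462
grasp_force: 44.2
```

Run:
```python
from h import *
go(pad(.030-.054,0,.008+.0235),-.307)
I=viewer.camera("side")
cv2.imwrite("pics/last.png",I)
H=cv2.cvtColor(I,cv2.COLOR_BGR2HSV); q=proj("side",manip.get_obs()["position"]-[0,0,.135])[0].astype(int); print(q)
w=H[q[1]-30:q[1]+40,q[0]-40:q[0]+40]
for nm,a,b in(("blue",95,130),("green",40,85)):
    mm=(w[...,0]>a)&(w[...,0]<b)&(w[...,1]>110)&(w[...,2]>40); z=np.argwhere(mm); print(nm,mm.sum(), (z.min(0)[::-1]+q-[40,30],z.max(0)[::-1]+q-[40,30]) if len(z) else "")
```

```text
t 21.45 tcp [ 0.4777 -0.2509  0.186 ] yaw -0.307 spin 0.0 d before spin [ 1.  -2.2 -0.5] after [ 1.  -2.2 -0.5] tilt [-0.005  0.   ] w 0.462 gf 44.2 F [ 4.  -1.1  2.3]
[330 278]
blue 148 (array([323, 270]), array([352, 290]))
green 22 (array([347, 269]), array([351, 276]))
```

>>> arm_command --plan '[{"dp": [2,0,1.5],"spin": 0},{"dp": [0,0,0],"spin": 0}]'

```text
clock: 21.7
position: [0.4757, -0.2505, 0.1844]
ee_rot: [0.153, 0.988, -0.0, 0.002]
ft_force: [4.9, -1.4, 4.5]
grip_width: 0.46
grasp_force: 44.4
```

>>> arm_command --plan '[{"dp": [0,0,0],"spin": 0},{"dp": [0,0,0],"spin": 0},{"dp": [0,0,0],"spin": 0}]' --grip -0.2

```text
clock: 22.0
position: [0.4739, -0.25, 0.1827]
ee_rot: [0.153, 0.988, 0.0, -0.001]
ft_force: [-0.2, -0.6, 0.3]
grip_width: 0.605
grasp_force: 0.0
```

>>> arm_command --plan '[{"dp": [0,0,-10],"spin": 0},{"dp": [0,0,-30],"spin": 0},{"dp": [0,0,-45],"spin": 0},{"dp": [0,0,-45],"spin": 0},{"dp": [0,0,-20],"spin": 0}]' --grip -0.5

```text
clock: 22.5
position: [0.4746, -0.2509, 0.3377]
ee_rot: [0.153, 0.988, -0.0, 0.002]
ft_force: [0.5, 0.4, 0.0]
grip_width: 0.75
grasp_force: 0.0
```

Run:
```python
from fit import *
I=viewer.camera("side"); T=viewer.camera("top")
cv2.imwrite("pics/endtop.png",T)
def draw(C,n,X,x0,y0,K,col=(255,0,255)):
    h=cv2.convexHull(((proj(n,X)-[x0,y0]+.5)*K).astype(np.float32)).astype(np.int32); cv2.polylines(C,[h],True,col,1)
K=5; a=cv2.resize(I[240:340,290:380],None,fx=K,fy=K,interpolation=2)
r=R.from_euler('z',-.307)*R.from_euler('y',-np.pi/2); draw(a,"side",r.apply(box(-25,25,-20,20,0,60))+pad(.030,0,.033),290,240,K)
K=3.5; b=cv2.resize(I[120:260,165:265],None,fx=K,fy=K,interpolation=2)[:500]
r=R.from_euler('z',.098)
draw(b,"side",r.apply(box(-31.5,31.5,-26.5,26.5,0,56.5))+tray(-.015,0,.004),165,120,K); draw(b,"side",r.apply(COV)+tray(.073,0,.004),165,120,K)
b=cv2.copyMakeBorder(b,0,500-b.shape[0],0,0,0); a=cv2.copyMakeBorder(a,0,500-a.shape[0],0,0,0)
cv2.imwrite("pics/end.png",np.hstack([a,b])); print(b.shape,a.shape)
for n in("module","pad_centre","shield","cover","dish","adapter","tape","fan","meter"): print(n,[(c,round(d["score"],2),np.round(d["position"],3).tolist()) for c in("top","side") for d in finder.find_in(c,n)[:1]])
```

```text
(500, 350, 3) (500, 450, 3)
module [('top', 0.56, [0.488, -0.244, 0.061]), ('side', 0.77, [0.489, -0.263, 0.058])]
pad_centre [('top', 0.68, [0.484, -0.239, 0.007]), ('side', 0.83, [0.483, -0.282, 0.006])]
shield [('top', 0.97, [0.493, 0.265, 0.063]), ('side', 0.97, [0.488, 0.254, 0.052])]
cover [('top', 0.94, [0.275, 0.282, 0.065]), ('side', 0.92, [0.538, 0.439, 0.053])]
dish [('top', 0.51, [0.42, 0.269, 0.014]), ('side', 0.59, [0.417, 0.275, 0.017])]
adapter [('top', 0.58, [0.377, -0.081, 0.031]), ('side', 0.82, [0.362, -0.09, 0.03])]
tape [('top', 0.61, [0.382, 0.072, 0.02]), ('side', 0.71, [0.375, 0.061, 0.018])]
fan [('top', 0.59, [0.762, -0.254, 0.013]), ('side', 0.64, [0.761, -0.258, 0.016])]
meter [('top', 0.75, [0.779, 0.048, 0.032]), ('side', 0.84, [0.768, 0.034, 0.035])]
```

View pics/end.png

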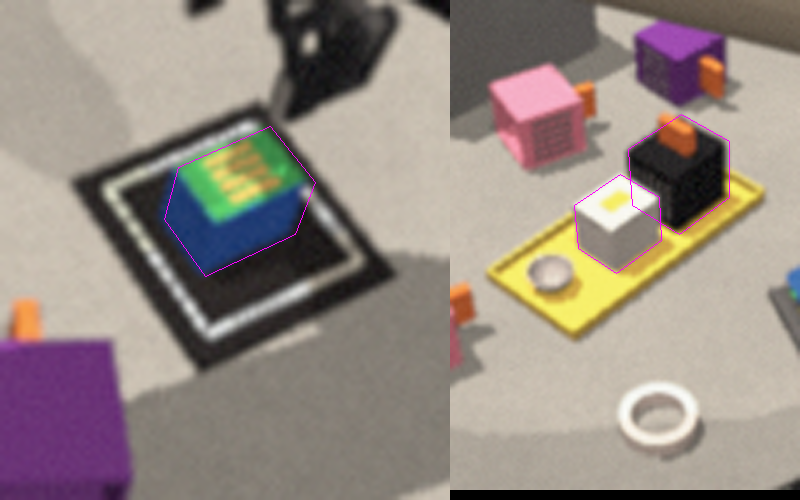

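The final picture shows the module lying green face up in the white square, within about 2 mm of the flat model outline. The shield and cover stand upright in the tray on their modelled outlines, and the bystanders I re-measured (dish, adapter, tape, fan, meter) have not moved.

```bash
python3 -c "
from workcell import manip
print(manip.hand_in())"
```

```text
the job is handed in; nothing more can be done
None
```

I handed the job in at about 23.5 s of the 69 s limit; the hand-in call returned no verdict. In the last camera check, cover and shield stand upright in the tray and the module lies green face up in the middle of the white square, all released.

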